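Roll the brass bar into the V-rest

TASK

Roll the short brass bar along the bench by its side, up the low ramp and into the groove of the steel V-rest, so that it lies seated in the groove with neither end sticking out past the rest. Only push it with the outside of the fingers or the fingertips: do not pick it up, carry it or fling it, and leave the other things on the bench where they are.

Things in the scene. Friction and masses are not known exactly. Their poses are not given: they have to be found in the camera images.
- bar: Solid round brass bar, diameter 36 mm, length 100 mm, 0.6 to 1.0 kg, lying on its side on the bench; polished, so fingers slip on it; it rolls easily. Origin on its axis at mid length; own x axis along the bar, y and z turn as it rolls. Starts 85 to 155 mm in front of the ramp's foot, within 0.3 rad of parallel to the groove and within 25 mm of centred on it.
- scribe (a point): Middle of a thin dark line scribed along the bar's side, 18 mm from the axis; at the start it lies on top of the bar and it goes round as the bar rolls.
- vrest: Steel V-rest fixed to the bench, 155 mm deep, 200 mm wide. Origin on the bench below the groove's bottom, at mid width. Its x axis is the level direction in which the bar must roll, y runs along the groove. A 200 mm wide ramp rises evenly from x = -95 mm (flush with the bench) to a lip 16 mm high at x = -14 mm, the groove's near edge. A flat top 26 mm high runs from x = 24 to 60 mm.
- groove (a point): Where the middle of the bar's axis is when the bar is seated and centred: 27.5 mm above the bench over the V-rest's origin. The groove is a 90-degree V, its bottom 2 mm above the bench, its near edge 16 mm and its far edge 26 mm high.
- ramp_foot (a point): Middle of the ramp's lower edge, where it meets the bench, 95 mm in front of the V-rest's origin.
- hammer: Hammer with a wooden handle lying to the robot's left, past the V-rest; leave alone.
- finial: Small turned brass finial, 64 mm tall, 44 mm across, standing upright beyond the work; leave alone. Origin under its foot.
- jar: Amber glass jar with a dark lid, 80 mm tall, 60 mm across, standing to the robot's right; leave alone. Origin under its foot.
Things that resemble listed ones, but are neither listed nor needed, are in the scene too. Leave any blue or orange look-alike of the bar alone.

How it is judged (in metres and radians):
On the way:
1. the bar has rolled over at least about half a turn on the bench (its scribed line is underneath) (height (world z) of scribe below 0.011 m and x of bar in the frame of vrest below -0.08 m), for 0.02 s.
At the end, for the whole second after the job is handed in: The bar lies at rest in the V groove: its axis within 5 mm of the groove's middle line, 24 to 31 mm above the bench and within 0.08 rad of the groove's direction, its middle within 52 mm of the middle of the groove's length (neither end sticking out more than 2 mm) (x of bar in the frame of vrest between -0.005 and 0.005 m and y of bar in the frame of vrest between -0.052 and 0.052 m and height (world z) of bar between 0.024 and 0.031 m and angle between the x axis of bar and the y axis of vrest, either way round below 0.08 rad and linear speed of bar below 0.02 m/s); the robot touches nothing.
It fails at once if the bar is lifted off the bench in front of the ramp (x of bar in the frame of vrest below -0.11 m and height (world z) of bar above 0.03 m).
It fails at once if the bar is lifted off the V-rest (height (world z) of bar above 0.045 m).
It fails at once if the bar is flung (faster than 0.6 m/s) (linear speed of bar above 0.6 m/s).
It fails at once if a bystander is disturbed (moved over 15 mm) (distance of any of hammer, finial, jar from where it was at the start of the episode above 0.015 m).
It also fails if it takes over 48 s, if anything falls off the work surface, if the arm or the gripper's body presses on something with over 40 N, if the wrist force passes 120 N, or if a joint passes its speed limit or range.

ROBOT

A 6-joint arm with a two-finger parallel gripper is mounted at the origin on the work surface. World frame = base frame: x ahead of the robot, y to its left, z up, the work surface at z = 0. Lengths are in mm, angles in degrees, forces in N, time in s.
With the tool pointing down it reaches from about 425 to 925 mm from the base axis. Payload 12.5 kg.
Tool frame: the origin (TCP) lies on the front face of the gripper's body, between the roots of the fingers; the fingertips stand 73 mm ahead of it and the grasp point (between the pads) lies 54 mm ahead of it; z points along the fingers, x is the direction in which the jaws open and shut, and the axes are right-handed (so a half turn about z gives the same grasp; the last joint's range is limited). The gripper opens to 85 mm and grips with 20 to 120 N. Pads are 22 mm wide; open, the fingers measure 114 mm over their backs; the gripper's body (76 mm by 85 mm) begins 54 mm behind the grasp point. The pads swing forward as they close: fully open they stand 13 mm farther back than shut.
Start: joints at [-83.228, 28.126, 89.318, -0, 62.55, -6.05], TCP at [138.731, -609.418, 303.927] pointing down, gripper open.
Joint ranges: [-177.58, 177.58], [-47.91, 125.51], [2.72, 160], [-65.01, 245.01], [3.68, 167.84], [-153.87, 153.87]. Speed limits (degrees/s): [127.2, 127.2, 159.86, 180, 180, 180].

INTERFACE

Orientations are given as a 3x3 rotation matrix whose columns are the frame's x, y, z axes.
In Python, from bench import r gives the robot as it stands.
- The arm moves only by the tool step_arm, never from a script. Its argument "plan" is a list of rows, each a list of 3 entries, a list of its own where there are three numbers: the closure, from 0 (fully open) to 1 (shut), then the shift along the world's x, y, z in m, then the turn, a rotation vector about the world's x, y, z in rad. In form: [[claw, [x, y, z], [wx, wy, wz]], ...]. A call has 1 to 8 rows; each row shifts and turns the commanded pose from where the row before left it; what a row does not reach is not made up. A row lasts 1/12 s, in which the tool goes at most 41.7 mm and 7.16 degrees, less where a joint would pass 70% of its speed; a pose out of reach is approached as far as the arm can. A call with a gripper value outside its range is refused whole. The fingers move at their own pace and stop on an object; "force" is the grip in N (left out, the last holds). Time passes only in rows, so rows that do not move let the fingers close. It gives the time, the measured TCP pose, the force and the opening at its end, in the units of the state.
- r.read_state(): the state, without advancing time (a new reading comes with each control period).
- r.capture(name): name is "scene" or "top" or "wrist"; returns a dict with "image" (420x560x3 uint8, red, green, blue), "mtx" (3x3 intrinsics, pixels), "rvec" (rotation vector, rad) and "tvec" (3), from world to camera coordinates, as OpenCV has them. Camera axes: x right, y down, z forward; pixel columns grow to the right and rows downward; lengths in mm; the calibration is good to about 2 mm. A picture is of the moment at which its call begins. There is no depth.
- r.job_done(): hands the job in, once; it reports no verdict.
The state is a dict: "time": time; "q": joint angles; "qd": joint speeds; "tau": joint torques, N m; "ee_pos": TCP position; "orientation": TCP orientation; "force": force on the tool from outside, world axes, zero at the start; "ft_torque": the same for the moment, N m; "opening": finger opening in mm.
Only numpy, scipy, OpenCV 4.12 (cv2) and the standard library are available. Lean on these libraries where they do the work, as an engineer would, in place of code of your own. Each camera call takes 0.05 s, during which the arm holds its last target.

## Working session

There is one attempt and no reset: what is moved stays moved. The work goes in short steps, Python scripts to look and compute and a tool call to move; the robot and the scene stay as the last step left them, time stands still between calls to the robot, and variables do not carry over. Pictures are saved under pics/ and viewed, and the job is handed in when it is done.

Besides the shell and the picture viewer there is one more tool, called as name(argument=value, ...) on one line, values as JSON. step_arm: Moves the arm, as the interface text tells. Its arguments: {"type":"object","properties":{"plan":{"type":"array"},"force":{"type":"number"}},"required":["plan"]}

```bash
ls; mkdir -p pics; python3 - <<'E'
from bench import r
import cv2
for n in ("scene","top"):
    c=r.capture(n); cv2.imwrite(f"pics/{n}0.png",cv2.resize(c["image"][:,:,::-1],None,fx=1.4,fy=1.4,interpolation=cv2.INTER_CUBIC)); print(n,c["mtx"].tolist(),c["rvec"],c["tvec"])
print(r.read_state())
E
```

```text
pics
scene [[386.1571676441938, 0.0, 282.1711879527583], [0.0, 386.1571676441938, 208.89766251051324], [0.0, 0.0, 1.0]] [ 1.05164296  2.22863333 -1.18066889] [ 349.70934103 -216.61233124 1455.90302531]
top [[474.5232754937387, 0.0, 277.7361127164472], [0.0, 474.5232754937387, 210.19659982361324], [0.0, 0.0, 1.0]] [ 2.11632765 -2.11386512  0.19367853] [   7.79374796  589.32471716 1201.45698549]
{'time': 0.1, 'q': array([-8.32300496e+01,  2.81614592e+01,  8.93477815e+01, -5.43654236e-04,
        6.25508391e+01, -6.05236085e+00]), 'qd': array([ 0.09924228, -0.22869007, -0.16135458,  0.03890254, -0.13716367,
       -0.01943617]), 'tau': array([ 3.82821818e-03, -6.19445515e+01, -2.62024695e+01, -2.74292222e-05,
        2.90582662e-03, -4.46606165e-06]), 'ee_pos': array([ 138.68884248, -609.27580794,  303.37094258]), 'orientation': array([[ 2.21932409e-01, -9.75062043e-01, -1.31972785e-04],
       [-9.75061494e-01, -2.21932425e-01,  1.04028638e-03],
       [-1.04363281e-03, -1.02191682e-04, -9.99999450e-01]]), 'force': array([ 0.93146007,  0.21649059, -0.70821231]), 'ft_torque': array([-0.01685439, -0.04759948,  0.04104196]), 'opening': 85.11731687187152}
```

View pics/scene0.png

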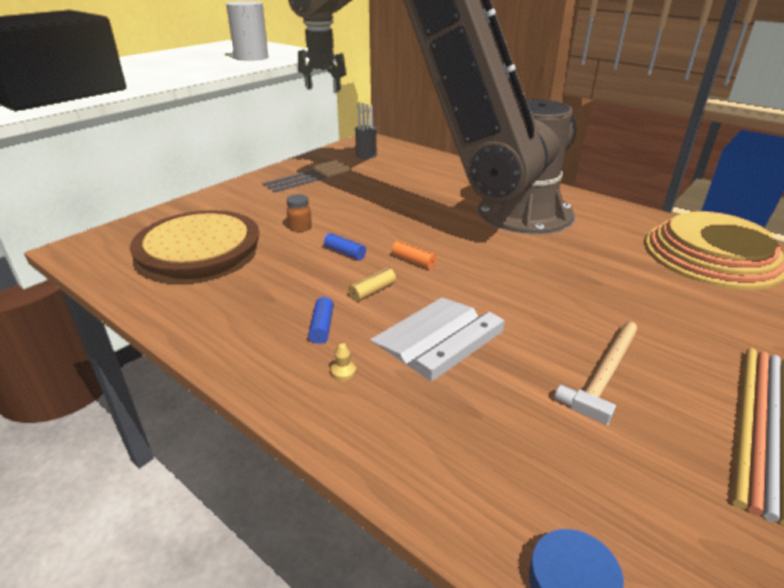

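View pics/top0.png

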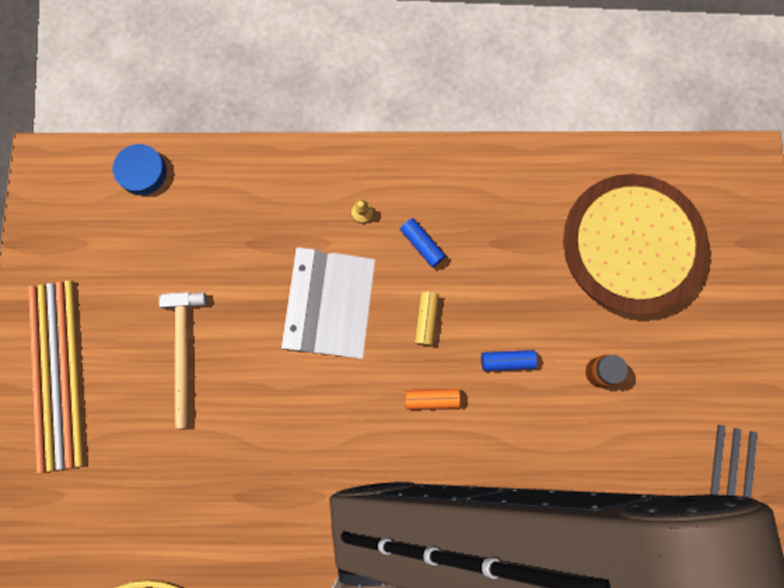

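The overview shows the V-rest at about (328,303) and the brass bar at about (427,318) in the 1.4x top view, with the ramp facing the bar. There are blue bars at (422,243) and (510,360) and an orange one at (434,400). I'll enlarge this area to measure it.

```bash
python3 - <<'E'
from bench import r
import cv2
c=r.capture("top"); im=c["image"][165:270,190:340,::-1]
cv2.imwrite("pics/topcrop.png",cv2.resize(im,None,fx=5,fy=5,interpolation=cv2.INTER_CUBIC))
E
```

```text
(no output)
```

View pics/topcrop.png

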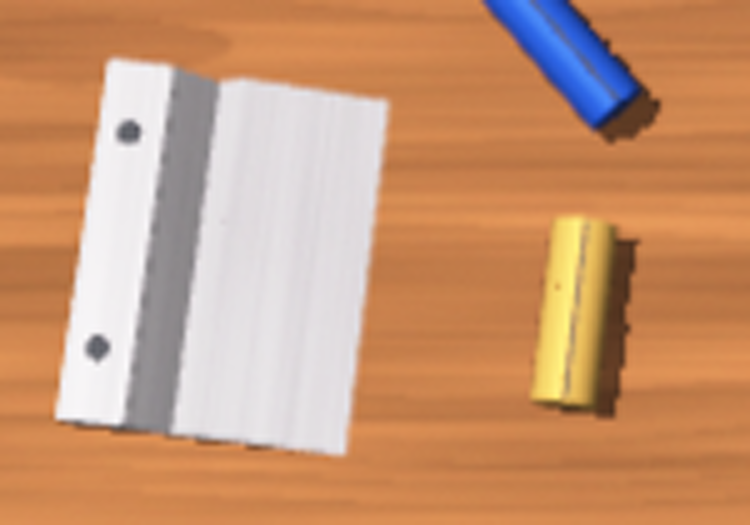

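The crop shows the ramp foot corners at (388,100) and (346,456), and the far top corners at (108,58) and (57,419). The bar's outline corners are (552,215), (617,222), (531,402) and (597,410).

```bash
cat > h.py <<'E'
import numpy as np, cv2
from bench import r
def unproj(c,uv,z):
    R=cv2.Rodrigues(np.array(c["rvec"],float))[0]; t=np.array(c["tvec"],float).ravel()
    d=R.T@np.linalg.inv(c["mtx"])@np.array([uv[0],uv[1],1.]); o=-R.T@t
    return o+d*(z-o[2])/d[2]
def proj(c,P):
    return cv2.projectPoints(np.array(P,float).reshape(-1,3),np.array(c["rvec"],float),np.array(c["tvec"],float),c["mtx"],None)[0].reshape(-1,2)
E
python3 - <<'E'
from h import *
from scipy.optimize import least_squares
c=r.capture("top")
f=lambda u,v:((u+.5)/5-.5+190,(v+.5)/5-.5+165)
obs=np.array([f(388,100),f(346,456),f(108,58),f(57,419),f(220,78),f(172,432)])
loc=np.array([[-95,-100,0],[-95,100,0],[60,-100,26],[60,100,26],[-14,-100,16],[-14,100,16]],float)
def vpts(p,s):
    cs,sn=np.cos(p[2]),np.sin(p[2]); L=loc*[1,s,1]
    return np.c_[p[0]+cs*L[:,0]-sn*L[:,1],p[1]+sn*L[:,0]+cs*L[:,1],L[:,2]]
for s in (1,-1):
  q=least_squares(lambda p:(proj(c,vpts(p,s))-obs).ravel(),[700,100,1.57]); print(s,q.x,q.cost); print(q.fun.reshape(-1,2).round(1).tolist())
  if s==1 or q.cost<best[0]: best=(q.cost,q.x)
p=best[1]
a=[unproj(c,f(*x),18) for x in [(552,215),(617,222),(531,402),(597,410)]]
top=(a[0]+a[1])/2;bot=(a[2]+a[3])/2
print("outline",top,bot,np.linalg.norm(top-bot),np.linalg.norm(a[0]-a[1]))
s1,s2=[unproj(c,f(*x),36) for x in [(586,220),(568,407)]]; print("scribe",s1,s2,np.linalg.norm(s1-s2))
m=(top+bot)/2; ms=(s1+s2)/2
cs,sn=np.cos(p[2]),np.sin(p[2])
for M in (m,ms):
  d=M[:2]-p[:2]; print("bar in vrest",cs*d[0]+sn*d[1],-sn*d[0]+cs*d[1])
for v in (top-bot,s1-s2): print("ang", np.degrees(np.arctan2(v[1],v[0])), "vrest y", np.degrees(p[2])+90)
for nme,uv,z in [("finial",(362/1.4,215/1.4),20),("blue1b",f(600,128),0),("blue1a",(408/1.4,225/1.4),18),("jar",(610/1.4,370/1.4),80),("blue2L",(482/1.4,361/1.4),18),("blue2R",(537/1.4,360/1.4),18),("orange",(405/1.4,400/1.4),18),("orangeR",(465/1.4,399/1.4),18)]: print(nme,unproj(c,uv,z).round())
E
```

```text
1 [584.62290313 148.22919559   1.4611016 ] 14.370060645123061
[[-1.4, 0.0], [-1.6, -0.4], [-1.5, 0.2], [-1.6, -0.3], [3.0, -0.1], [3.1, 0.5]]
-1 [582.00404547 118.0774325    4.57243052] 6361.361529563527
[[-56.5, -7.1], [-60.4, -8.2], [53.6, 6.4], [52.8, 6.2], [4.9, -0.3], [2.9, 0.1]]
outline [602.28151202 -69.79983101  18.        ] [499.20341933 -57.78016206  18.        ] 103.77651774272523 35.73546202708811
scribe [597.8576546  -69.69389196  36.        ] [496.5290373 -59.1640342  36.       ] 101.87426853588113
bar in vrest -214.45392077270742 10.46602774357596
bar in vrest -215.47758627144606 13.923864933861239
ang -6.651075204741226 vrest y 173.71495497763868
ang -5.932762770298325 vrest y 173.71495497763868
finial [758.  63.  20.]
blue1b [657. -80.   0.]
blue1a [738. -29.  18.]
jar [ 445. -393.   80.]
blue2L [ 467. -170.   18.]
blue2R [ 469. -275.   18.]
orange [393. -22.  18.]
orangeR [ 395. -136.   18.]
```

```bash
python3 - <<'E'
from h import *
from scipy.optimize import least_squares
c=r.capture("top")
f=lambda u,v:((u+.5)/5-.5+190,(v+.5)/5-.5+165)
obs=np.array([f(388,100),f(346,456),f(108,58),f(57,419),f(218,82),f(172,432),f(172,66),f(124,427)])
loc=np.array([[-95,-100,0],[-95,100,0],[60,-100,26],[60,100,26],[0,-100,2],[0,100,2],[24,-100,26],[24,100,26]],float)
# crop y up => world +x => vrest y=-100 at top
def vpts(p):
    cs,sn=np.cos(p[2]),np.sin(p[2]); L=loc
    return np.c_[p[0]+cs*L[:,0]-sn*L[:,1],p[1]+sn*L[:,0]+cs*L[:,1],L[:,2]]
q=least_squares(lambda p:(proj(c,vpts(p))-obs).ravel(),[600,140,1.46]); p=q.x;print(p,q.cost);print(q.fun.reshape(-1,2).round(1).tolist())
cs,sn=np.cos(p[2]),np.sin(p[2])
for M in ([550.7,-63.8],[547.2,-64.4]):
  d=np.array(M)-p[:2]; print("bar in vrest",cs*d[0]+sn*d[1],-sn*d[0]+cs*d[1])
for n,M in dict(blue1b=[657,-80],blue1a=[738,-29],blue2L=[467,-170],blue2R=[469,-275],orange=[393,-22],orangeR=[395,-136],finial=[758,63]).items():
  d=np.array(M)-p[:2]; print(n,cs*d[0]+sn*d[1],-sn*d[0]+cs*d[1])
# verify with scene camera
s=r.capture("scene"); im=s["image"][:,:,::-1].copy()
im=cv2.resize(im,None,fx=4,fy=4,interpolation=cv2.INTER_CUBIC)
W=lambda x,y,z:[p[0]+cs*x-sn*y,p[1]+sn*x+cs*y,z]
for P in vpts(p): cv2.circle(im,tuple(int(v) for v in (proj(s,P)[0]*4+1.5)),3,(0,0,255),-1)
for t in np.linspace(-50,50,11):
  b=np.radians(-6.3); P=[549+t*np.cos(b),-64+t*np.sin(b),36]; cv2.circle(im,tuple(int(v) for v in (proj(s,P)[0]*4+1.5)),2,(255,0,255),-1)
cv2.imwrite("pics/scenechk.png",im[730:1100,950:1460])
E
```

```text
[584.42412339 144.20595481   1.4630777 ] 0.43721631583580756
[[-0.1, 0.0], [-0.0, -0.3], [-0.1, 0.3], [-0.1, -0.2], [0.3, -0.1], [0.2, 0.6], [-0.0, 0.0], [-0.2, -0.3]]
bar in vrest -210.42603836275381 11.165845796803378
bar in vrest -211.39884726563673 14.581053380314483
blue1b -215.10378300033122 -96.2597037950214
blue1a -155.69103585571463 -171.30719193906157
blue2L -325.0091220533484 82.96310850196642
blue2R -429.1855165499374 69.68610471003075
orange -185.8227089133031 172.4457459083852
orangeR -298.9469390130774 158.2011481838681
finial -62.074063172972146 -181.30031085752998
```

View pics/scenechk.png

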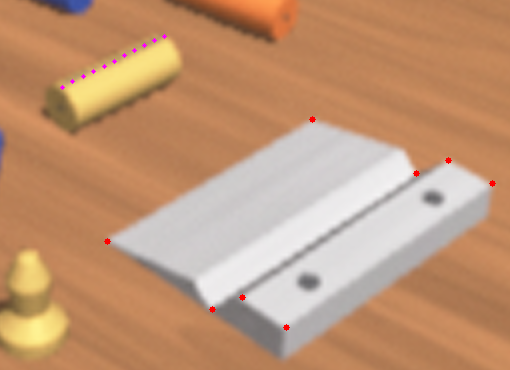

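The V-rest fit is sub-pixel in the top view and its points also land correctly in the scene camera. The rest is at (584,144) with its x axis at 83.8° in the world. The bar is at about vrest (-211, 12) and almost parallel to the groove. I'll move behind the bar at height, with the jaws opening along the bar.

step_arm(plan=[[0.4,[0.025,0.031,0],[0,0,0.0775]],[0.4,[0.025,0.031,0],[0,0,0.0775]],[0.4,[0.025,0.031,0],[0,0,0.0775]],[0.4,[0.025,0.031,0],[0,0,0.0775]],[0.4,[0.025,0.031,0],[0,0,0.0775]],[0.4,[0.025,0.031,0],[0,0,0.0775]],[0.4,[0.025,0.031,0],[0,0,0.0775]],[0.4,[0.025,0.031,0],[0,0,0.0775]]], force=20)

```text
time: 0.97
ee_pos: [339.5, -359.8, 304.1]
orientation: [[0.75, -0.662, 0.0], [-0.662, -0.75, -0.0], [0.001, 0.0, -1.0]]
force: [1.0, -0.4, -0.0]
opening: 51.0
```

step_arm(plan=[[0.4,[0.025,0.031,0],[0,0,0.0775]],[0.4,[0.025,0.031,0],[0,0,0.0775]],[0.4,[0.025,0.031,0],[0,0,0.0775]],[0.4,[0.025,0.031,0],[0,0,0.0775]],[0.4,[0.025,0.031,0],[0,0,0.0775]],[0.4,[0.025,0.031,0],[0,0,0.0775]],[0.4,[0.025,0.025,0],[0,0,0.0775]],[0.4,[0.025,0.025,0],[0,0,0.0775]]])

```text
time: 1.63
ee_pos: [539.7, -123.5, 304.1]
orientation: [[0.995, -0.102, 0.0], [-0.102, -0.995, -0.0], [0.0, 0.0, -1.0]]
force: [-0.4, -1.1, 0.7]
opening: 51.1
```

step_arm(plan=[[0.4,[0,0,-0.03],[0,0,0]],[0.4,[0,0,-0.03],[0,0,0]],[0.4,[0,0,-0.03],[0,0,0]],[0.4,[0,0,-0.03],[0,0,0]],[0.4,[0,0,-0.02],[0,0,0]],[0.4,[0,0,-0.01],[0,0,0]],[0.4,[0,0,0],[0,0,0]]])

```text
time: 2.22
ee_pos: [538.2, -125.3, 152.1]
orientation: [[0.994, -0.107, -0.003], [-0.107, -0.994, 0.001], [-0.003, -0.001, -1.0]]
force: [-0.4, 0.3, -0.3]
opening: 51.0
```

```bash
python3 - <<'E'
from h import *
s=r.read_state(); print(s["time"],s["ee_pos"],s["orientation"].round(3).tolist(),s["opening"],s["force"])
for n in ("scene","wrist","top"):
    c=r.capture(n); im=c["image"][:,:,::-1]
    if n=="scene": im=cv2.resize(im[120:270,210:370],None,fx=4,fy=4,interpolation=cv2.INTER_CUBIC)
    if n=="top": im=cv2.resize(im[165:270,190:340],None,fx=5,fy=5,interpolation=cv2.INTER_CUBIC)
    cv2.imwrite(f"pics/{n}1.png",im)
E
```

```text
2.2167 [ 538.23136008 -125.27652552  152.12909557] [[0.994, -0.107, -0.003], [-0.107, -0.994, 0.001], [-0.003, -0.001, -1.0]] 51.02430755272799 [-0.40768858  0.34203052 -0.34994512]
```

View pics/scene1.png

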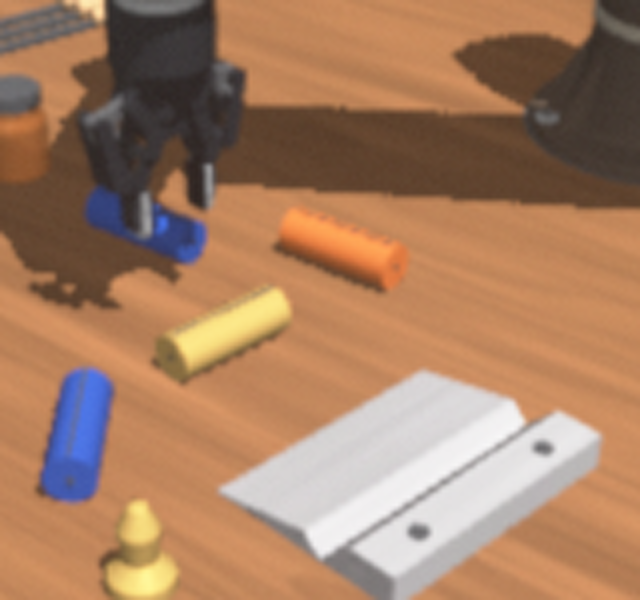

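View pics/wrist1.png

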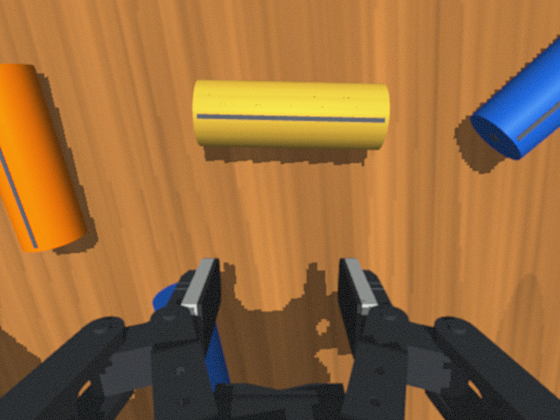

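View pics/top1.png

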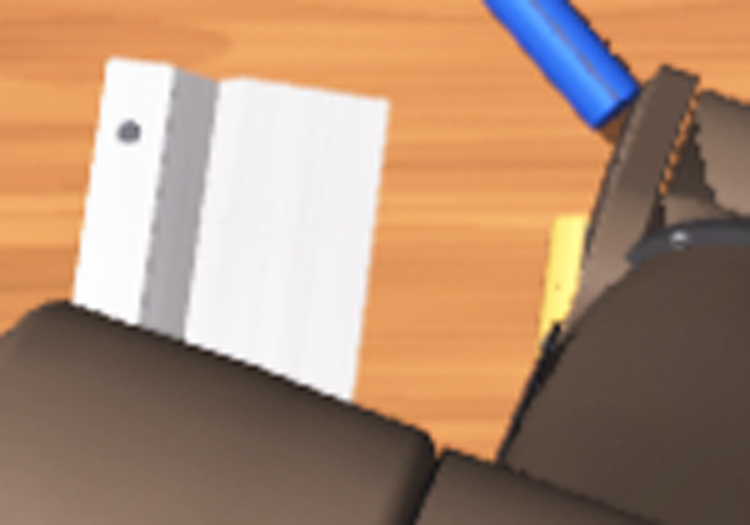

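The wrist view shows the bar at (194–389, 80–150), its scribe from (197,116) to (384,121), and fingertips near (210,260) and (350,260). The scene view shows the tips at about (138,236) and (203,206). Next I'll check the real tip depth and refine the bar's pose from this wrist view.

```bash
python3 - <<'E'
from h import *
st=r.read_state(); T=st["ee_pos"];R=st["orientation"]
s=r.capture("scene"); w=r.capture("wrist")
for z in (60,66,70,73):
  for x in (-29,29):
    P=T+R@np.array([x,0,z]); a=proj(s,P)[0]; print(z,x,"scenecrop",((a-[210,120])*4+1.5).round(),"wrist front/back",proj(w,T+R@np.array([x,-11,z]))[0].round(),proj(w,T+R@np.array([x,11,z]))[0].round())
for y in (-11,0,11):print(y, proj(w,T+R@np.array([25.5,y,70]))[0].round(), proj(w,T+R@np.array([35,y,70]))[0].round())
p=[584.424,144.206,1.46308];cs,sn=np.cos(p[2]),np.sin(p[2])
s1,s2=[unproj(w,u,36) for u in ((197,116.5),(385,120.5))]; m=(s1+s2)/2
for M in (s1,s2,m,T):
  d=M[:2]-p[:2]; print("v",cs*d[0]+sn*d[1],-sn*d[0]+cs*d[1])
print(s1,s2,np.linalg.norm(s1-s2))
E
```

```text
60 -29 scenecrop [198. 195.] wrist front/back [209. 263.] [212. 310.]
60 29 scenecrop [137. 221.] wrist front/back [354. 263.] [351. 310.]
66 -29 scenecrop [198. 202.] wrist front/back [212. 256.] [215. 302.]
66 29 scenecrop [138. 228.] wrist front/back [351. 256.] [348. 302.]
70 -29 scenecrop [198. 207.] wrist front/back [213. 252.] [216. 297.]
70 29 scenecrop [138. 233.] wrist front/back [349. 252.] [346. 297.]
73 -29 scenecrop [198. 210.] wrist front/back [215. 249.] [217. 293.]
73 29 scenecrop [138. 237.] wrist front/back [348. 249.] [345. 293.]
-11 [341. 252.] [363. 252.]
0 [340. 275.] [362. 275.]
11 [339. 297.] [360. 297.]
v -209.67078157441307 58.678177642924254
v -211.68376475332758 -37.763205640844994
v -210.67727316387032 10.457486001039602
v -273.1150746083649 15.91354864103755
[503.5445922  -57.94119036  36.        ] [599.21060878 -70.31074098  36.        ] 96.46238910044411
```

The tips sit about 68–70 mm ahead of the TCP. The bar is at vrest (-211, 10.5) with a skew of only about 1°. I'll lower so the tips are about 11 mm above the bench, centre the hand on the bar, then approach slowly.

step_arm(plan=[[0.4,[0.005,-0.001,-0.02],[0,0,0]],[0.4,[0,0,-0.02],[0,0,0]],[0.4,[0,0,-0.016],[0,0,0]],[0.4,[0,0,-0.01],[0,0,0]],[0.4,[0,0,-0.005],[0,0,0]],[0.4,[0,0,0],[0,0,0]]])

```text
time: 2.97
ee_pos: [543.7, -126.4, 82.7]
orientation: [[0.994, -0.107, -0.0], [-0.107, -0.994, 0.0], [-0.0, -0.0, -1.0]]
force: [0.1, 0.3, -0.0]
opening: 51.1
```

step_arm(plan=[[0.4,[0.0006,0.005,0],[0,0,0]],[0.4,[0.0006,0.005,0],[0,0,0]],[0.4,[0.0006,0.005,0],[0,0,0]],[0.4,[0.0006,0.005,0],[0,0,0]],[0.4,[0.0004,0.003,0],[0,0,0]],[0.4,[0.0002,0.002,0],[0,0,0]],[0.4,[0.0002,0.002,0],[0,0,0]],[0.4,[0.0002,0.002,0],[0,0,0]]])

```text
time: 3.63
ee_pos: [547.2, -97.2, 83.0]
orientation: [[0.994, -0.107, 0.0], [-0.107, -0.994, -0.0], [0.0, 0.0, -1.0]]
force: [0.5, -0.4, -0.1]
opening: 51.2
```

```bash
python3 - <<'E'
from h import *
s=r.read_state(); print(s["time"],s["ee_pos"],s["opening"],s["force"])
for n in ("scene","wrist"):
    c=r.capture(n); im=c["image"][:,:,::-1]
    if n=="scene": im=cv2.resize(im[120:270,210:370],None,fx=4,fy=4,interpolation=cv2.INTER_CUBIC)
    cv2.imwrite(f"pics/{n}2.png",im)
E
```

```text
3.6333 [547.18302911 -97.22191822  82.99411043] 51.178991675536395 [ 0.50862563 -0.43477451 -0.12151064]
```

View pics/scene2.png

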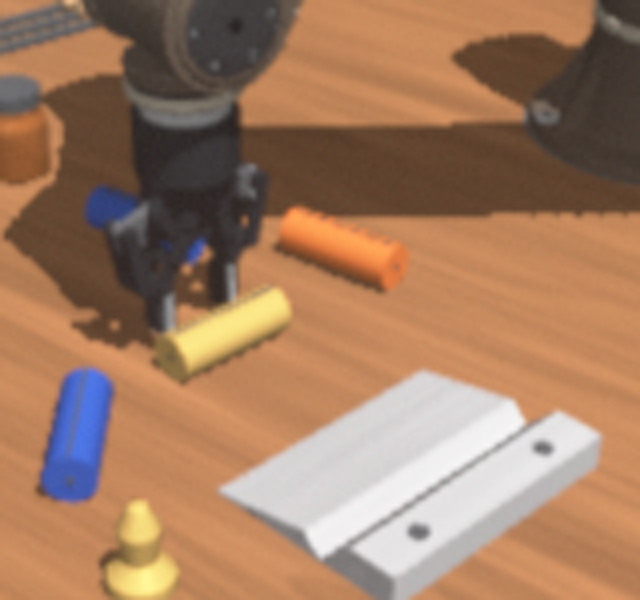

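View pics/wrist2.png

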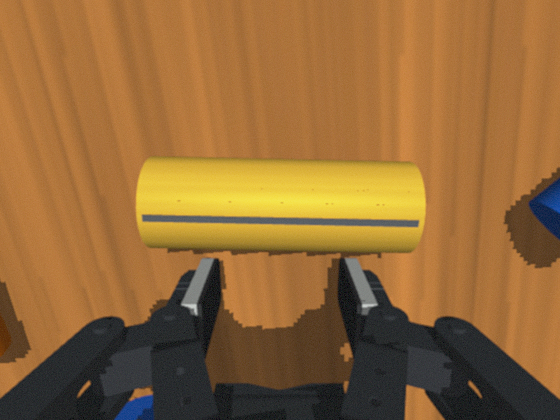

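The scene and wrist views show the fingers just behind the bar, a few mm short of it and centred: finger mid at column 280, bar mid at 281. I'll lower 3 mm more and make contact slowly.

step_arm(plan=[[0.4,[0.0002,0.001,-0.002],[0,0,0]],[0.4,[0.0002,0.001,-0.001],[0,0,0]],[0.4,[0.0002,0.0015,0],[0,0,0]],[0.4,[0.0002,0.0015,0],[0,0,0]],[0.4,[0.0002,0.002,0],[0,0,0]],[0.4,[0.0002,0.002,0],[0,0,0]],[0.4,[0.0002,0.002,0],[0,0,0]],[0.4,[0.0003,0.003,0],[0,0,0]]])

```text
time: 4.4
ee_pos: [548.9, -83.3, 80.0]
orientation: [[0.994, -0.107, 0.0], [-0.107, -0.994, -0.0], [0.0, 0.0, -1.0]]
force: [0.3, -0.3, 0.1]
opening: 51.5
```

step_arm(plan=[[0.4,[0.0003,0.003,0],[0,0,0]],[0.4,[0.0003,0.003,0],[0,0,0]],[0.4,[0.0003,0.003,0],[0,0,0]],[0.4,[0.0003,0.003,0],[0,0,0]],[0.4,[0.0003,0.003,0],[0,0,0]],[0.4,[0.0003,0.003,0],[0,0,0]],[0.4,[0.0003,0.003,0],[0,0,0]],[0.4,[0.0003,0.003,0],[0,0,0]]])

```text
time: 5.07
ee_pos: [551.3, -59.1, 79.9]
orientation: [[0.994, -0.107, 0.0], [-0.107, -0.994, -0.0], [0.0, 0.0, -1.0]]
force: [0.7, -0.3, 0.5]
opening: 51.2
```

```bash
python3 - <<'E'
from h import *
s=r.read_state(); print(s["time"],s["ee_pos"],s["opening"],s["force"])
for n in ("wrist",):
    c=r.capture(n); im=c["image"][:,:,::-1]
    cv2.imwrite(f"pics/{n}3.png",im)
E
```

```text
5.0667 [551.25201678 -59.12779103  79.90755737] 51.17979949433787 [ 0.70433151 -0.27955279  0.51686888]
```

View pics/wrist3.png

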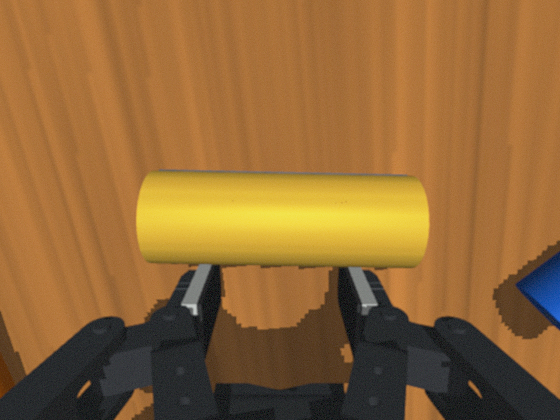

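The bar is rolling straight on both fingers, and the scribe has gone to the far edge (row 170). I'll keep pushing at 4 mm per row.

step_arm(plan=[[0.4,[0.0003,0.003,0],[0,0,0]],[0.4,[0.0003,0.003,0],[0,0,0]],[0.4,[0.0003,0.003,0],[0,0,0]],[0.4,[0.0004,0.004,0],[0,0,0]],[0.4,[0.0004,0.004,0],[0,0,0]],[0.4,[0.0004,0.004,0],[0,0,0]],[0.4,[0.0004,0.004,0],[0,0,0]],[0.4,[0.0004,0.004,0],[0,0,0]]])

```text
time: 5.78
ee_pos: [554.1, -29.9, 79.9]
orientation: [[0.994, -0.107, -0.0], [-0.107, -0.994, -0.0], [-0.0, 0.0, -1.0]]
force: [-0.1, 0.5, 1.3]
opening: 51.4
```

step_arm(plan=[[0.4,[0.0004,0.004,0],[0,0,0]],[0.4,[0.0004,0.004,0],[0,0,0]],[0.4,[0.0004,0.004,0],[0,0,0]],[0.4,[0.0004,0.004,0],[0,0,0]],[0.4,[0.0004,0.004,0],[0,0,0]],[0.4,[0.0004,0.004,0],[0,0,0]],[0.4,[0.0004,0.004,0],[0,0,0]],[0.4,[0.0004,0.004,0],[0,0,0]]])

```text
time: 6.45
ee_pos: [557.4, 2.0, 79.9]
orientation: [[0.994, -0.107, 0.0], [-0.107, -0.994, -0.0], [0.0, 0.0, -1.0]]
force: [0.0, -0.6, 0.8]
opening: 51.4
```

```bash
python3 - <<'E'
from h import *
s=r.read_state(); T=s["ee_pos"];print(s["time"],T,s["opening"],s["force"])
p=[584.424,144.206,1.46308];cs,sn=np.cos(p[2]),np.sin(p[2])
d=T[:2]-p[:2]; print("v",cs*d[0]+sn*d[1],-sn*d[0]+cs*d[1])
for n in ("wrist","scene"):
    c=r.capture(n); im=c["image"][:,:,::-1]
    if n=="scene": im=cv2.resize(im[120:270,210:370],None,fx=4,fy=4,interpolation=cv2.INTER_CUBIC)
    cv2.imwrite(f"pics/{n}4.png",im)
E
```

```text
6.45 [557.35691196   1.98309459  79.91875505] 51.375999646022116 [ 0.01355211 -0.56799146  0.82248209]
v -144.30854286118804 11.620091886188073
```

View pics/wrist4.png

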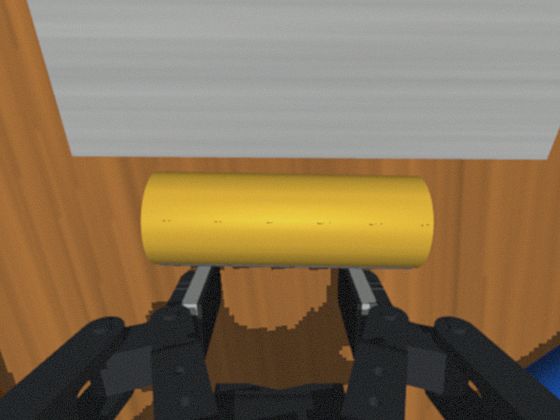

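View pics/scene4.png

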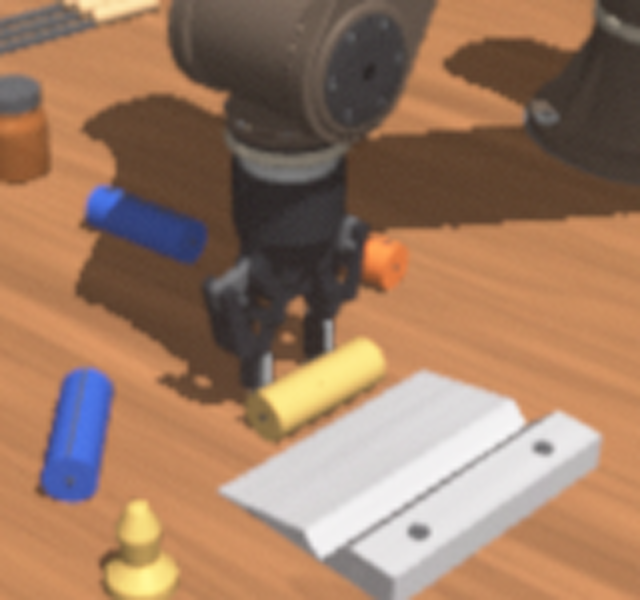

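The scribe has passed underneath and is now coming up on the near side, so the half turn on the bench is done. The bar is just short of the ramp foot (row 157), parallel to it and centred. I'll push up the ramp now, raising the fingers with the slope.

step_arm(plan=[[0.4,[0.0004,0.004,0],[0,0,0]],[0.4,[0.0004,0.004,0],[0,0,0]],[0.4,[0.0004,0.004,0],[0,0,0]],[0.4,[0.0004,0.004,0],[0,0,0]],[0.4,[0.0004,0.004,0],[0,0,0]],[0.4,[0.0004,0.004,0.0008],[0,0,0]],[0.4,[0.0004,0.004,0.0008],[0,0,0]],[0.4,[0.0004,0.004,0.0008],[0,0,0]]])

```text
time: 7.22
ee_pos: [560.9, 33.3, 82.8]
orientation: [[0.994, -0.107, 0.001], [-0.107, -0.994, -0.001], [0.001, 0.001, -1.0]]
force: [-0.6, -9.4, 5.8]
opening: 51.1
```

step_arm(plan=[[0.4,[0.0004,0.004,0.0008],[0,0,0]],[0.4,[0.0004,0.004,0.0008],[0,0,0]],[0.4,[0.0004,0.004,0.0008],[0,0,0]],[0.4,[0.0004,0.004,0.0008],[0,0,0]],[0.4,[0.0004,0.004,0.0008],[0,0,0]],[0.4,[0.0004,0.004,0.0008],[0,0,0]],[0.4,[0.0004,0.004,0.0008],[0,0,0]],[0.4,[0.0004,0.004,0.0008],[0,0,0]]])

```text
time: 7.88
ee_pos: [564.0, 65.2, 89.2]
orientation: [[0.994, -0.107, 0.001], [-0.107, -0.994, -0.001], [0.001, 0.001, -1.0]]
force: [-0.2, -9.0, 4.6]
opening: 51.1
```

```bash
python3 - <<'E'
from h import *
s=r.read_state(); T=s["ee_pos"];print(s["time"],T,s["opening"],s["force"])
p=[584.424,144.206,1.46308];cs,sn=np.cos(p[2]),np.sin(p[2])
d=T[:2]-p[:2]; print("v",cs*d[0]+sn*d[1],-sn*d[0]+cs*d[1])
for n in ("wrist","scene"):
    c=r.capture(n); im=c["image"][:,:,::-1]
    if n=="scene": im=cv2.resize(im[120:270,210:370],None,fx=4,fy=4,interpolation=cv2.INTER_CUBIC)
    cv2.imwrite(f"pics/{n}5.png",im)
E
```

```text
7.8833 [564.02615521  65.23222686  89.23167242] 51.06613813268378 [-0.1945634  -9.03356205  4.61146591]
v -80.70899170706232 11.789299135404221
```

View pics/wrist5.png

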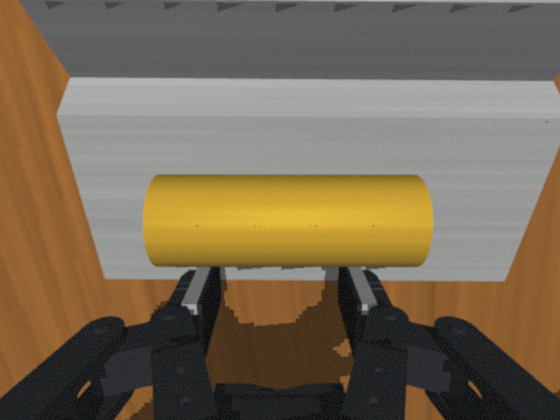

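View pics/scene5.png

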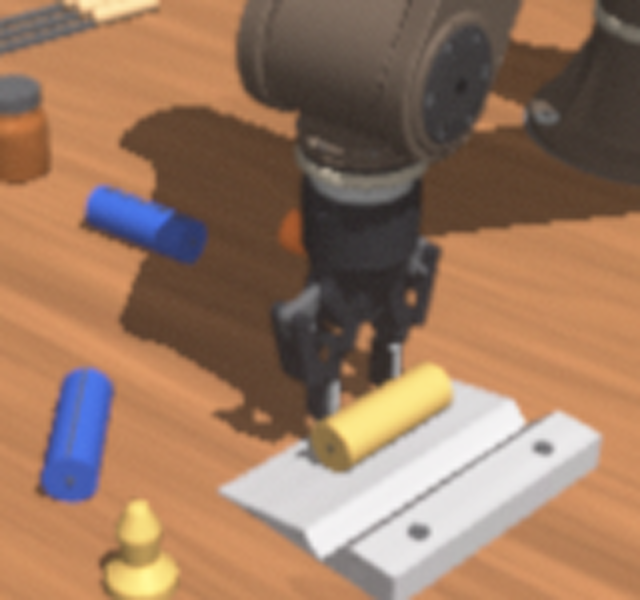

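The bar is parallel on the ramp, centred at rows 175–265 in the wrist view, about 38 mm short of the lip. Pushing takes 9 N. I'll continue and slow down at the lip.

step_arm(plan=[[0.4,[0.0004,0.004,0.0008],[0,0,0]],[0.4,[0.0004,0.004,0.0008],[0,0,0]],[0.4,[0.0004,0.004,0.0008],[0,0,0]],[0.4,[0.0004,0.004,0.0008],[0,0,0]],[0.4,[0.0004,0.004,0.0008],[0,0,0]],[0.4,[0.0004,0.004,0.0008],[0,0,0]],[0.4,[0.0003,0.003,0.0006],[0,0,0]],[0.4,[0.0002,0.002,0.0004],[0,0,0]]])

```text
time: 8.65
ee_pos: [566.8, 94.2, 95.0]
orientation: [[0.994, -0.107, 0.001], [-0.107, -0.994, -0.001], [0.001, 0.001, -1.0]]
force: [-1.1, -10.0, 6.0]
opening: 51.1
```

step_arm(plan=[[0.4,[0.0002,0.002,0.0004],[0,0,0]],[0.4,[0.0002,0.002,0.0004],[0,0,0]],[0.4,[0.0002,0.002,0],[0,0,0]],[0.4,[0.0002,0.002,0],[0,0,0]]])

```text
time: 8.98
ee_pos: [567.5, 102.1, 95.6]
orientation: [[0.994, -0.107, 0.0], [-0.107, -0.994, -0.001], [0.0, 0.0, -1.0]]
force: [-1.2, -4.0, 2.4]
opening: 51.3
```

```bash
python3 - <<'E'
from h import *
s=r.read_state(); T=s["ee_pos"];print(s["time"],T,s["opening"],s["force"])
p=[584.424,144.206,1.46308];cs,sn=np.cos(p[2]),np.sin(p[2])
d=T[:2]-p[:2]; print("v",cs*d[0]+sn*d[1],-sn*d[0]+cs*d[1])
for n in ("wrist","scene"):
    c=r.capture(n); im=c["image"][:,:,::-1]
    if n=="scene": im=cv2.resize(im[120:270,210:370],None,fx=4,fy=4,interpolation=cv2.INTER_CUBIC)
    cv2.imwrite(f"pics/{n}6.png",im)
E
```

```text
8.9833 [567.53596738 102.13783447  95.60109303] 51.265455281340316 [-1.16541192 -4.00536856  2.41753858]
v -43.63994807991926 12.267482558701632
```

View pics/wrist6.png

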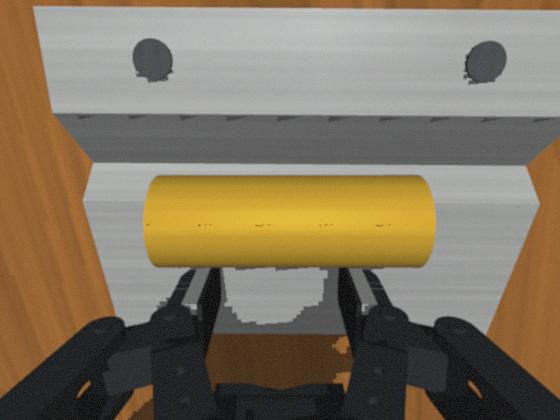

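View pics/scene6.png

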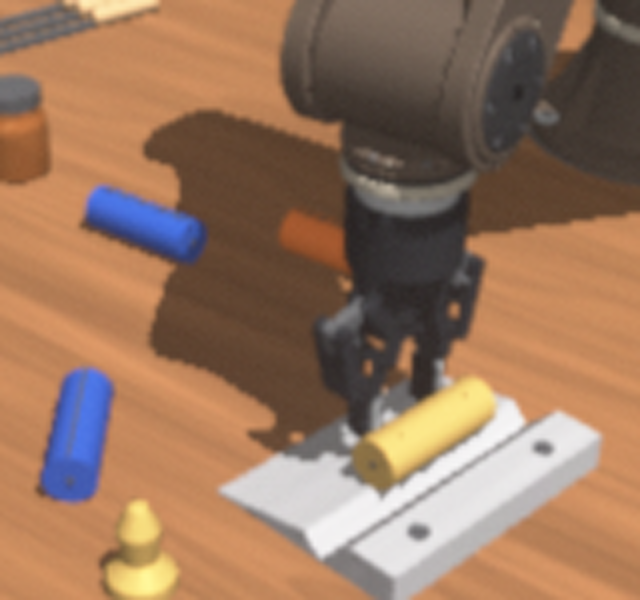

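The bar is on the lip: its far edge is at row 175 and the groove bottom is at row 164. The force is falling, so a few more small rows should drop it in.

step_arm(plan=[[0.4,[0.0002,0.0015,0],[0,0,0]],[0.4,[0.0002,0.0015,0],[0,0,0]],[0.4,[0.0002,0.0015,0],[0,0,0]],[0.4,[0.0002,0.0015,0],[0,0,0]],[0.4,[0,0,0],[0,0,0]],[0.4,[0,0,0],[0,0,0]]])

```text
time: 9.58
ee_pos: [568.2, 108.8, 95.2]
orientation: [[0.994, -0.107, -0.0], [-0.107, -0.994, 0.0], [-0.0, 0.0, -1.0]]
force: [0.2, 0.2, 0.1]
opening: 51.3
```

```bash
python3 - <<'E'
from h import *
s=r.read_state(); T=s["ee_pos"];print(s["time"],T,s["opening"],s["force"])
p=[584.424,144.206,1.46308];cs,sn=np.cos(p[2]),np.sin(p[2])
d=T[:2]-p[:2]; print("v",cs*d[0]+sn*d[1],-sn*d[0]+cs*d[1])
c=r.capture("wrist"); cv2.imwrite("pics/wrist7.png",c["image"][:,:,::-1])
E
```

```text
9.5833 [568.17862757 108.76097949  95.23439818] 51.258821261986945 [0.17991018 0.19393324 0.09492748]
v -36.98609825379974 12.340589134781382
```

View pics/wrist7.png

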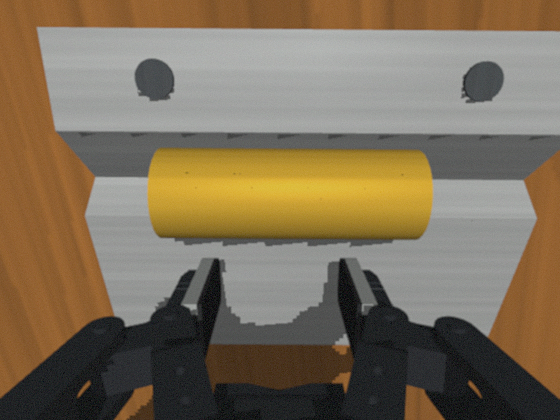

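The bar has dropped in: it now lies at rows 148–240, clear of the fingers, with zero force. I'll back off, rise, and check.

step_arm(plan=[[0.4,[-0.001,-0.008,0.003],[0,0,0]],[0.4,[-0.001,-0.01,0.008],[0,0,0]],[0.4,[-0.002,-0.015,0.015],[0,0,0]],[0.4,[-0.003,-0.025,0.025],[0,0,0]],[0.4,[-0.003,-0.025,0.025],[0,0,0]],[0.4,[-0.003,-0.03,0.025],[0,0,0]],[0.4,[-0.003,-0.035,0.02],[0,0,0]],[0.4,[-0.003,-0.035,0.015],[0,0,0]]])

```text
time: 10.3
ee_pos: [548.6, -76.6, 234.0]
orientation: [[0.994, -0.107, 0.002], [-0.107, -0.994, -0.001], [0.002, 0.0, -1.0]]
force: [0.6, -0.7, -0.2]
opening: 51.2
```

step_arm(plan=[[0.4,[-0.02,-0.035,0],[0,0,0]],[0.4,[-0.02,-0.035,0],[0,0,0]],[0.4,[-0.01,-0.035,0],[0,0,0]],[0.4,[0,-0.035,0],[0,0,0]],[0.4,[0,-0.035,0],[0,0,0]],[0.4,[0,-0.035,0],[0,0,0]],[0.4,[0,-0.02,0],[0,0,0]],[0.4,[0,0,0],[0,0,0]]])

```text
time: 10.97
ee_pos: [498.1, -308.9, 231.8]
orientation: [[0.994, -0.111, 0.001], [-0.111, -0.994, -0.001], [0.001, 0.001, -1.0]]
force: [-0.0, 1.0, -0.8]
opening: 51.1
```

```bash
python3 - <<'E'
from h import *
s=r.read_state(); T=s["ee_pos"];print(s["time"],T,s["force"])
c=r.capture("top"); cv2.imwrite("pics/top8.png",cv2.resize(c["image"][165:270,190:340,::-1],None,fx=5,fy=5,interpolation=cv2.INTER_CUBIC))
c=r.capture("scene"); cv2.imwrite("pics/scene8.png",cv2.resize(c["image"][120:270,210:370,::-1],None,fx=4,fy=4,interpolation=cv2.INTER_CUBIC))
E
```

```text
10.9667 [ 498.12363899 -308.85243193  231.84172979] [-0.04475575  0.95256577 -0.78378251]
```

View pics/top8.png

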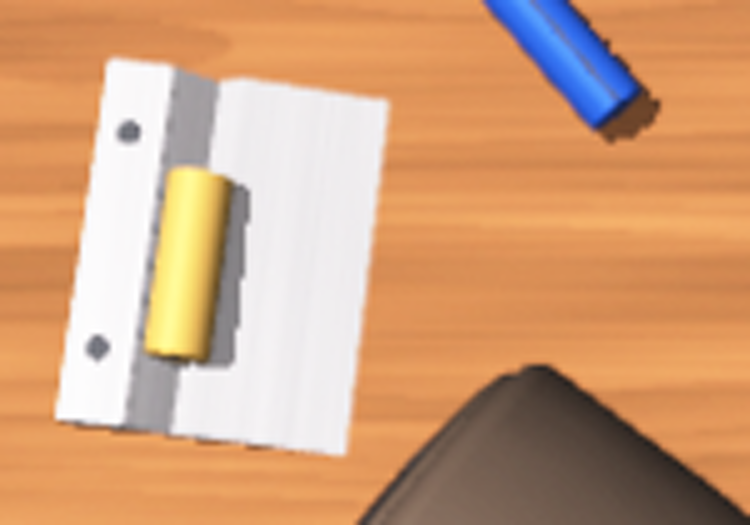

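View pics/scene8.png

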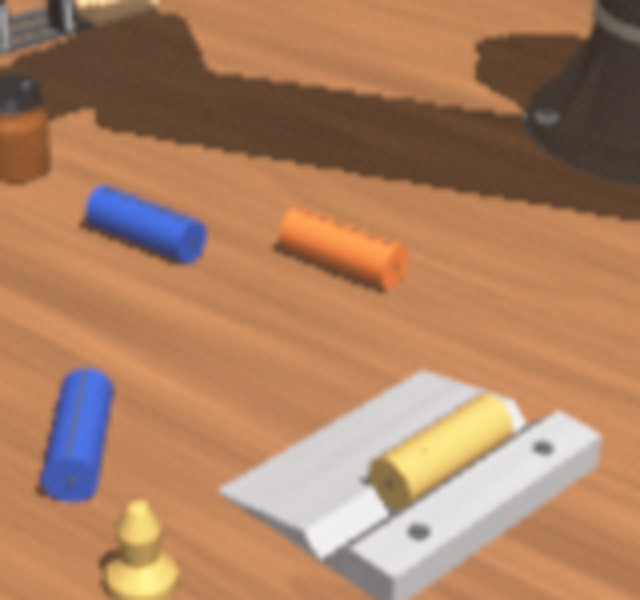

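The top view shows the bar in the groove with outline corners at about (170,167), (232,177), (145,350) and (208,361), and everything else unmoved. I'll check these numerically and then hand in.

```bash
python3 - <<'E'
from h import *
c=r.capture("top")
f=lambda u,v:((u+.5)/5-.5+190,(v+.5)/5-.5+165)
p=[584.424,144.206,1.46308];cs,sn=np.cos(p[2]),np.sin(p[2])
a=[unproj(c,f(*x),27.5) for x in [(170,167),(232,177),(145,350),(208,361)]]
v=[np.array([cs*d[0]+sn*d[1],-sn*d[0]+cs*d[1]]) for d in [q[:2]-p[:2] for q in a]]
print(np.mean(v,0)); e=(v[2]+v[3]-v[0]-v[1])/2; print("skew rad",e[0]/e[1],"len",np.linalg.norm(e))
r.job_done(); print(r.read_state()["time"])
E
```

```text
[0.19743865 8.77235132]
skew rad 0.0008259824093500201 len 101.6981552299484
the job is handed in; nothing more can be done
the job is handed in; nothing more can be done
```

The bar is seated in the V groove and the job is handed in, at about 11 s of the 48 s allowed. I got no verdict back.

I pushed the bar with the sides of two spread fingertips. It rolled along the bench and up the ramp at about 50 mm/s, and I slowed down to let it drop over the lip. I then backed the arm off.

- **Position:** the last top view puts the bar's axis 0.2 mm from the groove's middle line and its middle 8.8 mm off centre. Skew is under 0.001 rad. All three are well inside the limits.
- **Height:** I did not measure it separately. I assumed 27.5 mm when reading the top view, and both views look seated.
- **Rolling:** I saw the scribed line on the far side, then about to come up on the near side before the ramp foot, so it passed underneath on the bench. I have no picture of it at the bottom.
- **Force and contact:** the highest force I read was about 12 N, while pushing up the ramp. The robot was clear of everything when I handed in.
- **Bystanders:** the finial, the jar and the blue and orange bars look unmoved in the last pictures. The hammer was outside the final crops, but the arm never went near it.

No checks failed or disagreed.

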